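Fit the T-handle hex key into the turntable's hub socket

ROBOT

A 6-joint arm with a two-finger parallel gripper is mounted at the origin on the work surface. World frame = base frame: x ahead of the robot, y to its left, z up, the work surface at z = 0. Lengths are in mm, angles in degrees, forces in N, time in s.
With the tool pointing down it reaches from about 275 to 750 mm from the base axis. Payload 10.2 kg.
Tool frame: the origin (TCP) lies on the centre line of the jaws, within the pads' length; the fingertips stand 14 mm ahead of it and the grasp point (between the pads) lies 5 mm behind it; z points along the fingers, x is the direction in which the jaws open and shut, and the axes are right-handed (so a half turn about z gives the same grasp; the last joint's range is limited). The gripper opens to 85 mm and grips with 20 to 120 N. Pads are 22 mm wide; open, the fingers measure 114 mm over their backs; the gripper's body (76 mm by 85 mm) begins 54 mm behind the grasp point. The pads swing forward as they close: fully open they stand 13 mm farther back than shut.
Start: joints at [-87.17, 17.928, 85.812, -0, 76.261, -12.8], TCP at [141.437, -505.596, 245.294] pointing down, gripper open.
Joint ranges: [-168.41, 168.41], [-55.51, 124.54], [10.69, 146.95], [-70.63, 250.63], [1, 178], [-165.06, 165.06]. Speed limits (degrees/s): [136.94, 136.94, 172.46, 180, 180, 180].

INTERFACE

Orientations are given as a 3x3 rotation matrix whose columns are the frame's x, y, z axes.
In Python, from workcell import monitor, vision, ctrl gives the robot as it stands.
- The arm moves only by the tool play_rows, never from a script. Its argument "increments" is a list of rows, each an object with "fingers": the closure, from 0 (fully open) to 1 (shut); "offset": the shift along the tool's x, y, z in units of 30 mm (1.0 is 30 mm), a list of three; "rotation": the turn, a rotation vector about the tool's x, y, z in units of 5 degrees (1.0 is 5 degrees), a list of three. In form: [{"fingers": fingers, "offset": [x, y, z], "rotation": [wx, wy, wz]}, ...]. A call has 1 to 10 rows; each row is the pose to reach, as a shift and turn from the pose commanded when the call began, along the tool's axes at that moment; what a row does not reach only later rows make up. A row lasts 1/10 s, in which the tool goes at most 50 mm and 8.59 degrees, less where a joint would pass 70% of its speed; a pose out of reach is approached as far as the arm can. A call with a gripper value outside its range is refused whole. The fingers move at their own pace and stop on an object; "newtons" is the grip in N (left out, the last holds). Time passes only in rows, so rows that repeat a pose let the fingers close. It gives the time, the measured TCP pose, the force and the opening at its end, in the units of the state.
- monitor.get_state(): the state, without advancing time (a new reading comes with each control period).
- vision.camera(name): name is "scene" or "top" or "wrist"; returns a dict with "color" (480x640x3 uint8, red, green, blue), "fx", "fy", "cx", "cy" (pixels), "cam_to_world" (4x4, takes a point from camera to world coordinates). Camera axes: x right, y down, z forward; pixel columns grow to the right and rows downward; lengths in mm; the calibration is good to about 2 mm. A picture is of the moment at which its call begins. There is no depth.
- ctrl.sign_off(): hands the job in, once; it reports no verdict.
The state is a dict: "time_s": time; "joint_positions": joint angles; "qd": joint speeds; "effort": joint torques, N m; "eef_pos": TCP position; "ee_rot": TCP orientation; "ft_force": force on the tool from outside, world axes, zero at the start; "wrist_torque": the same for the moment, N m; "width": opening from 0.0 (shut) to 1.0 (fully open).
Only numpy, scipy, OpenCV 4.12 (cv2) and the standard library are available. Lean on these libraries where they do the work, as an engineer would, in place of code of your own. Each camera call takes 0.05 s, during which the arm holds its last target. There are 200 camera calls.

TASK

The pouring turntable has to be adjusted before the next canvas goes on. Take the big T-handle hex key out of the wooden rack and fit it into the six-sided socket sunk in the turntable's centre hub, turning it until it drops in fully home, with its collar down on the hub. Leave the key standing there by itself.

Things in the scene. Friction and masses are not known exactly. Their poses are not given: they have to be found in the camera images.
- hexkey: Big steel T-key (about 0.35 kg) standing in a rack hole: the one with the 110 mm cross-bar. Origin: lower tip; z up the shank, x along the bar. Bar 18 x 18 mm, centred 112 mm above the tip, on an 18 mm stem; collar 54 mm wide from 60 to 68 mm. Shank: hexagon 24 mm across flats, flats facing +x and -x; its last 14 mm taper to 10 mm. Lift 65 mm to clear the rack.
- rack: Plywood rack, 90 x 260 mm, top face 85 mm above the table; origin under its centre on the table, row of three holes along y, 90 mm apart. Three keys hang in them by their collars, tips 25 mm above the table, in any order: the big T-key, a smaller T-key with a 56 mm bar and a tool with a round black knob (neither fits).
- turntable: Fixed round aluminium plate 262 mm across, top 55 mm above the table, with a dark hub 76 mm wide rising to 85 mm in its middle. Origin: centre, on the table. The socket's flats face this body's +x and -x: the key fits when the x axes differ by a multiple of 60 degrees (12 degrees play). Dark spots near the rim are only marks; a small cup stands on it.
- socket (a point): Centre of the socket's mouth on the hub's top, 85 mm above the table; axes as the turntable. A round bore 44 mm wide goes 15 mm down to a steel ledge with the hexagon hole, 26.4 mm across flats, to 67 mm below the mouth. Turned wrongly the key stops on the ledge, tip 29 mm below the mouth; fully home its collar rests on the hub, tip 60 mm below.
Mind the look-alikes: they are no part of the job. Leave any orange or purple look-alike of the hexkey alone.

How it is judged (in metres and radians):
At the end, for the whole second after the job is handed in: The big hex key stands in the hub's socket: its tip at least 48 mm below the socket's mouth (60 mm is fully home, so within 12 mm), within 12 mm of the socket's axis, upright within 10 degrees, and at rest (z of hexkey in the frame of socket below -0.048 m and horizontal distance between hexkey and socket below 0.012 m and angle between hexkey's own z axis and vertical below 0.175 rad and linear speed of hexkey below 0.02 m/s); the robot touches nothing.
It also fails if it takes over 38 s, if anything falls off the work surface, if the arm or the gripper's body presses on something with over 40 N, if the wrist force passes 120 N, or if a joint passes its speed limit or range.

## Working session

There is one attempt and no reset: what is moved stays moved. The work goes in short steps, Python scripts to look and compute and a tool call to move; the robot and the scene stay as the last step left them, time stands still between calls to the robot, and variables do not carry over. Pictures are saved under pics/ and viewed, about 8 in all and at most 12, crops included, and the job is handed in when it is done.

Besides the shell and the picture viewer there is one more tool, called after "Emit:" as a command line: name --argument value ..., lists and objects as JSON in quotes. play_rows: Moves the arm, as the interface text tells. Its arguments: {"type":"object","properties":{"increments":{"type":"array"},"newtons":{"type":"number"}},"required":["increments"]}

```bash
mkdir -p pics
cat > h.py <<'E'
import sys; sys.path.insert(0,'.')
import numpy as np, cv2
from workcell import monitor, vision, ctrl
def shot(n,f):
    c=vision.camera(n); cv2.imwrite(f'pics/{f}.png',c['color'][:,:,::-1]); np.save(f'pics/{f}.npy',c,allow_pickle=True); return c
def load(f): return np.load(f'pics/{f}.npy',allow_pickle=True).item()
def ray(c,u,v,z):
    M=np.array(c['cam_to_world']); d=M[:3,:3]@np.array([(u-c['cx'])/c['fx'],(v-c['cy'])/c['fy'],1]); o=M[:3,3]
    return o+d*(z-o[2])/d[2]
def proj(c,p):
    M=np.linalg.inv(np.array(c['cam_to_world'])); q=M[:3,:3]@np.array(p)+M[:3,3]
    return c['fx']*q[0]/q[2]+c['cx'],c['fy']*q[1]/q[2]+c['cy']
E
python3 - <<'E'
from h import *
a=shot('top','top0');b=shot('scene','scene0')
for c in (a,b): print(c['fx'],np.round(c['cam_to_world'],3).tolist())
s=monitor.get_state();print(s['time_s'],np.round(s['ee_rot'],3).tolist(),s['eef_pos'],s['ft_force'])
E
```

```text
489.76237059057127 [[-0.007, -0.994, 0.106, 425.887], [-1.0, 0.006, -0.006, 126.223], [0.006, -0.106, -0.994, 1194.364], [0.0, 0.0, 0.0, 1.0]]
570.0942884424079 [[-0.006, 0.809, -0.588, 1252.622], [1.0, 0.01, 0.004, 97.188], [0.009, -0.588, -0.809, 1044.688], [0.0, 0.0, 0.0, 1.0]]
0.1 [[0.269, -0.963, -0.0], [-0.963, -0.269, 0.001], [-0.001, -0.0, -1.0]] [ 141.41133923 -505.38256313  244.80739446] [-0.07203644 -0.49525214 -0.22320941]
```

View pics/top0.png

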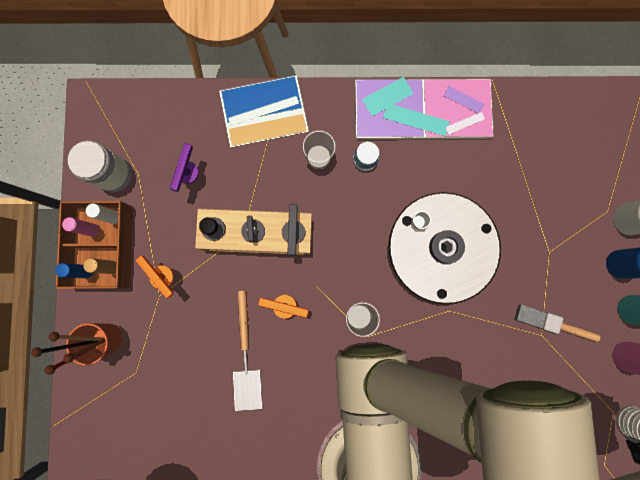

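View pics/scene0.png

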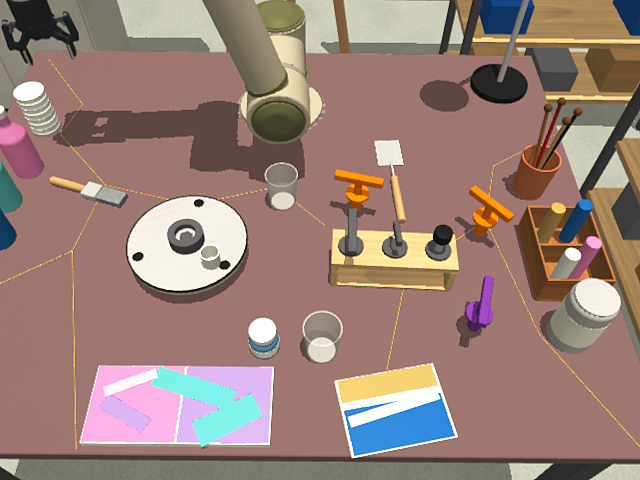

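Candidates in the rack (top view): black knob (209,227), short bar (252,230), long bar (293,230). The long bar matches the 110 mm bar. The orange and purple ones outside the rack are look-alikes. I'll confirm this in a crop together with the socket.

Run:
```python
from h import *
c=load('top0');im=c['color'][:,:,::-1]
a=cv2.resize(im[195:267,190:320],None,fx=5,fy=5,interpolation=cv2.INTER_CUBIC)
b=cv2.resize(im[227:267,427:467],(230*1,230),interpolation=cv2.INTER_CUBIC)
s=load('scene0')['color'][:,:,::-1]
d=cv2.resize(s[195:295,325:465],(322,230),interpolation=cv2.INTER_CUBIC)
o=np.zeros((595,650,3),np.uint8);o[:360]=a;o[362:592,:230]=b;o[362:592,240:562]=d
cv2.imwrite('pics/crop1.png',o)
for n,p in dict(top=(293,205),bot=(293,256)).items(): print(n,ray(c,*p,146).round())
# plate: bright low-sat component
hsv=cv2.cvtColor(c['color'],cv2.COLOR_RGB2HSV)
m=((hsv[...,2]>150)&(hsv[...,1]<40)).astype(np.uint8);m[:, :380]=0;m[:180]=0;m[310:]=0;m[:,510:]=0
k=max(cv2.findContours(m,cv2.RETR_EXTERNAL,cv2.CHAIN_APPROX_NONE)[0],key=cv2.contourArea)
P=np.array([ray(c,*q[0],55)[:2] for q in cv2.convexHull(k)],np.float32);print('plate',cv2.fitEllipse(P))
# dark hub
g=cv2.cvtColor(c['color'],cv2.COLOR_RGB2GRAY);m=(g<125).astype(np.uint8);w=np.zeros_like(m);w[225:270,425:470]=m[225:270,425:470]
k=max(cv2.findContours(w,cv2.RETR_EXTERNAL,cv2.CHAIN_APPROX_NONE)[0],key=cv2.contourArea)
P=np.array([ray(c,*q[0],85)[:2] for q in k],np.float32);print('hub',cv2.fitEllipse(P))
# marks
for u,v in((407,221),(486,229),(442,294)):
    print(ray(c,u,v,55).round(1))
# wood rack
m=cv2.inRange(hsv,(10,60,150),(25,190,255));w=np.zeros_like(m);w[195:265,185:325]=m[195:265,185:325]
k=max(cv2.findContours(w,cv2.RETR_EXTERNAL,cv2.CHAIN_APPROX_NONE)[0],key=cv2.contourArea)
print('rack',cv2.minAreaRect(np.array([ray(c,*q[0],85)[:2] for q in k],np.float32)))
```

```text
top [596. 170. 146.]
bot [485. 170. 146.]
plate ((509.0767822265625, -179.58663940429688), (254.06495666503906, 254.23812866210938), 30.84605598449707)
hub ((507.62548828125, -175.9871063232422), (73.161376953125, 80.39604187011719), 14.474544525146484)
[571.  -93.6  55. ]
[ 550.9 -278.6   55. ]
[ 400.4 -170.1   55. ]
rack ((555.994140625, 288.95013427734375), (209.94384765625, 106.57234954833984), 87.38813781738281)
```

View pics/crop1.png

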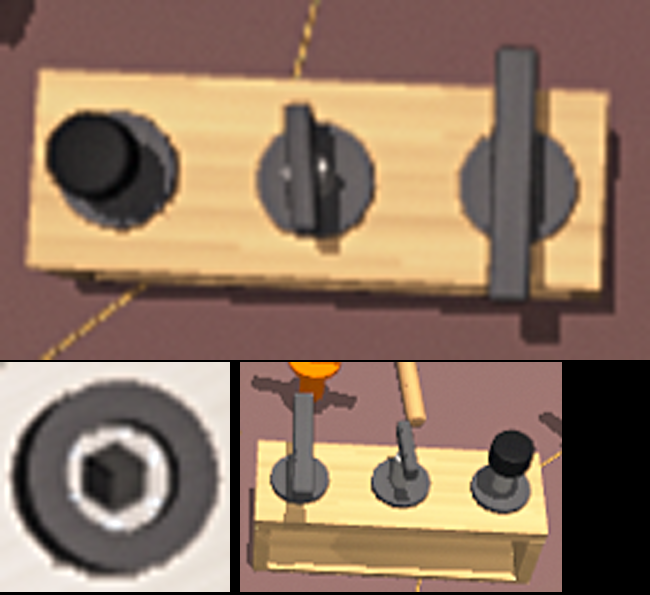

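The crop confirms it: the bar at crop (513,170), which is top pixel (293,229), measures 111 mm, so it is the big key, standing at about (540,170). The socket hexagon has its vertices up and down in the image, so its flats face about ±world y. On the way to the key I'll take a wrist view over the hub.

```bash
cat >> h.py <<'E'
def go(p,yaw):
    s=monitor.get_state();R=np.array(s['ee_rot']);o=R.T@(np.array(p)-s['eef_pos'])/30
    y=np.degrees(np.arctan2(R[1,0],R[0,0]));d=(yaw-y+180)%360-180
    print('t',s['time_s'],'pos',np.round(s['eef_pos'],1),'yaw',round(y,2),'F',np.round(s['ft_force'],1),'w',s['width'],'offset',o.round(3),'rotz',round(-d/5,3),'tilt',R[:,2].round(4))
E
python3 - <<'E'
from h import *
c=load('top0');a=ray(c,293.4,204.6,146);b=ray(c,292,254.4,146);print((a+b)/2,np.degrees(np.arctan2(*(a-b)[1::-1])))
go([480,-178,300],-90)
E
```

```text
[542.68882874 170.81418213 146.        ] -1.6876060629623308
t 0.1 pos [ 141.4 -505.4  244.8] yaw -74.37 F [-0.1 -0.5 -0.2] w 0.9972126895874958 offset [ -7.471 -13.809  -1.828] rotz 3.125 tilt [-1.0e-04  1.1e-03 -1.0e+00]
```

Emit:
play_rows --increments '[{"fingers": 0, "offset": [-7.47, -13.81, -1.83], "rotation": [0, 0, 3.12]}, {"fingers": 0, "offset": [-7.47, -13.81, -1.83], "rotation": [0, 0, 3.12]}, {"fingers": 0, "offset": [-7.47, -13.81, -1.83], "rotation": [0, 0, 3.12]}, {"fingers": 0, "offset": [-7.47, -13.81, -1.83], "rotation": [0, 0, 3.12]}, {"fingers": 0, "offset": [-7.47, -13.81, -1.83], "rotation": [0, 0, 3.12]}, {"fingers": 0, "offset": [-7.47, -13.81, -1.83], "rotation": [0, 0, 3.12]}, {"fingers": 0, "offset": [-7.47, -13.81, -1.83], "rotation": [0, 0, 3.12]}, {"fingers": 0, "offset": [-7.47, -13.81, -1.83], "rotation": [0, 0, 3.12]}, {"fingers": 0, "offset": [-7.47, -13.81, -1.83], "rotation": [0, 0, 3.12]}, {"fingers": 0, "offset": [-7.47, -13.81, -1.83], "rotation": [0, 0, 3.12]}]'

```text
time_s: 1.1
eef_pos: [481.9, -175.4, 300.3]
ee_rot: [[0.003, -1.0, 0.0], [-1.0, -0.003, 0.0], [-0.0, -0.0, -1.0]]
ft_force: [0.1, -0.3, -0.3]
width: 1.0
```

Emit:
play_rows --increments '[{"fingers": 0, "offset": [0, 0, 0], "rotation": [0, 0, 0]}, {"fingers": 0, "offset": [0, 0, 0], "rotation": [0, 0, 0]}, {"fingers": 0, "offset": [0, 0, 0], "rotation": [0, 0, 0]}]'

```text
time_s: 1.4
eef_pos: [479.4, -178.8, 299.9]
ee_rot: [[-0.001, -1.0, -0.001], [-1.0, 0.001, 0.0], [-0.0, 0.001, -1.0]]
ft_force: [0.1, 0.6, -0.3]
width: 1.0
```

Run:
```python
from h import *
c=shot('wrist','w1');go([540,170,250],-91.7);print(np.round(c['cam_to_world'],2).tolist(),proj(c,[508,-178,85]))
```

```text
t 1.45 pos [ 479.4 -179.   300. ] yaw -90.06 F [-0.1 -0.3  0.1] w 0.9988776102930372 offset [-11.634  -2.009   1.668] rotz 0.328 tilt [-5.e-04  2.e-04 -1.e+00]
[[-0.0, -0.97, -0.26, 545.23], [-1.0, 0.0, 0.0, -180.04], [-0.0, 0.26, -0.97, 428.76], [0.0, 0.0, 0.0, 1.0]] (np.float64(322.27484151487187), np.float64(191.62760740301505))
```

View pics/w1.png

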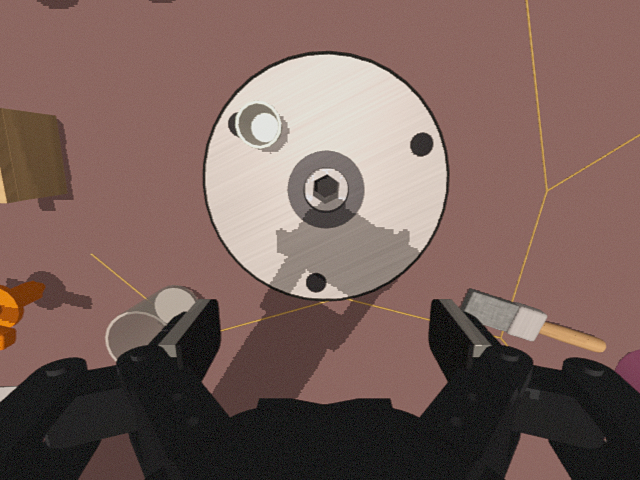

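The wrist view shows the hub centred near (326,189), with the hexagon hole sharp inside the bright ledge. I'll measure centre and angle there.

Run:
```python
from h import *
c=load('w1');g=cv2.cvtColor(c['color'],cv2.COLOR_RGB2GRAY)
bx=slice(160,220),slice(295,358)
def W(P): return np.array(P,np.float32)
# bright ledge ring outer contour (bore rim), and holes in it
m=(g>150).astype(np.uint8);w=np.zeros_like(m);w[165:215,300:352]=m[165:215,300:352]
n,lab,st,ce=cv2.connectedComponentsWithStats(w)
i=1+np.argmin([np.hypot(*(ce[j]-(326,189)))-st[j,4]*.01 for j in range(1,n)]);w=(lab==i).astype(np.uint8)
cs,h=cv2.findContours(w,cv2.RETR_CCOMP,cv2.CHAIN_APPROX_NONE)
for k,hh in zip(cs,h[0]):
    if cv2.contourArea(k)<100: continue
    P=W([ray(c,*q[0],70)[:2] for q in k]);(x,y),r=cv2.minEnclosingCircle(P)
    M=cv2.moments(P);cen=np.array([M['m10'],M['m01']])/M['m00'];print('hole' if hh[3]>=0 else 'outer',cen,np.sqrt(abs(M['m00'])),r)
    if hh[3]>=0:
        d=P-cen;th=np.arctan2(d[:,1],d[:,0]);rr=np.hypot(*d.T)
        o=np.argsort(th);t=np.unwrap(th[o]);R=rr[o]
        z=np.trapezoid((R-R.mean())*np.exp(6j*t),t);print('vertex dir mod60',np.degrees(np.angle(z))/6, 'r minmax',R.min(),R.max())
# hub outline: dark ring vs plate
for thr in (110,130,150):
    m=(g<thr).astype(np.uint8);w=np.zeros_like(m);w[145:192,280:372]=m[145:192,280:372]
    k=max(cv2.findContours(w,cv2.RETR_EXTERNAL,cv2.CHAIN_APPROX_NONE)[0],key=cv2.contourArea)
    k=np.array([q[0] for q in k if q[0][1]<190 and np.hypot(q[0][0]-326,q[0][1]-189)>32])
    P=np.array([ray(c,*q,85)[:2] for q in k]);A=np.c_[2*P,np.ones(len(P))];s=np.linalg.lstsq(A,(P**2).sum(1),rcond=None)[0];print('hub',thr,s[:2],np.sqrt(s[2]+s[0]**2+s[1]**2))
# plate circle z55
m=((g>130)).astype(np.uint8);w=np.zeros_like(m);w[40:215,195:460]=m[40:215,195:460]
k=max(cv2.findContours(w,cv2.RETR_EXTERNAL,cv2.CHAIN_APPROX_NONE)[0],key=cv2.contourArea)
k=np.array([q[0] for q in k if q[0][1]<213 and np.hypot(q[0][0]-326,q[0][1]-176)>112])
P=np.array([ray(c,*q,55)[:2] for q in k]);A=np.c_[2*P,np.ones(len(P))];s=np.linalg.lstsq(A,(P**2).sum(1),rcond=None)[0];print('plate',s[:2],np.sqrt(s[2]+s[0]**2+s[1]**2))
```

```text
outer [ 512.95922116 -180.64934784] 23.952213201364504 22.0533447265625Traceback (most recent call last):
  File "<stdin>", line 23, in <module>
    return umr_sum(a, axis, dtype, out, keepdims, initial, where)
numpy.exceptions.AxisError: axis 1 is out of bounds for array of dimension 1
```

Emit:
play_rows --increments '[{"fingers": 0, "offset": [-11.63, -2.0, 1.33], "rotation": [0, 0, 0.33]}, {"fingers": 0, "offset": [-11.63, -2.0, 1.33], "rotation": [0, 0, 0.33]}, {"fingers": 0, "offset": [-11.63, -2.0, 1.33], "rotation": [0, 0, 0.33]}, {"fingers": 0, "offset": [-11.63, -2.0, 1.33], "rotation": [0, 0, 0.33]}, {"fingers": 0, "offset": [-11.63, -2.0, 1.33], "rotation": [0, 0, 0.33]}, {"fingers": 0, "offset": [-11.63, -2.0, 1.33], "rotation": [0, 0, 0.33]}, {"fingers": 0, "offset": [-11.63, -2.0, 1.33], "rotation": [0, 0, 0.33]}, {"fingers": 0, "offset": [-11.63, -2.0, 1.33], "rotation": [0, 0, 0.33]}, {"fingers": 0, "offset": [-11.63, -2.0, 1.33], "rotation": [0, 0, 0.33]}, {"fingers": 0, "offset": [-11.63, -2.0, 1.33], "rotation": [0, 0, 0.33]}]'

```text
time_s: 2.45
eef_pos: [540.0, 169.3, 260.4]
ee_rot: [[-0.03, -1.0, 0.0], [-1.0, 0.03, -0.0], [0.0, -0.0, -1.0]]
ft_force: [-0.1, 0.1, -0.3]
width: 1.0
```

Emit:
play_rows --increments '[{"fingers": 0, "offset": [0, 0, 0], "rotation": [0, 0, 0]}, {"fingers": 0, "offset": [0, 0, 0], "rotation": [0, 0, 0]}, {"fingers": 0, "offset": [0, 0, 0], "rotation": [0, 0, 0]}]'

```text
time_s: 2.75
eef_pos: [540.0, 170.0, 260.5]
ee_rot: [[-0.029, -1.0, 0.0], [-1.0, 0.029, -0.0], [-0.0, -0.0, -1.0]]
ft_force: [0.1, 0.5, -0.3]
width: 1.003
```

Run:
```python
from h import *
c=shot('wrist','w2');go([540,170,132],-91.7)
```

```text
t 2.8 pos [539.9 170.2 260.5] yaw -91.67 F [ 0.1 -0.1  0. ] w 0.9975496797368649 offset [ 5.000e-03 -1.000e-03  4.283e+00] rotz 0.005 tilt [ 3.e-04 -0.e+00 -1.e+00]
```

View pics/w2.png

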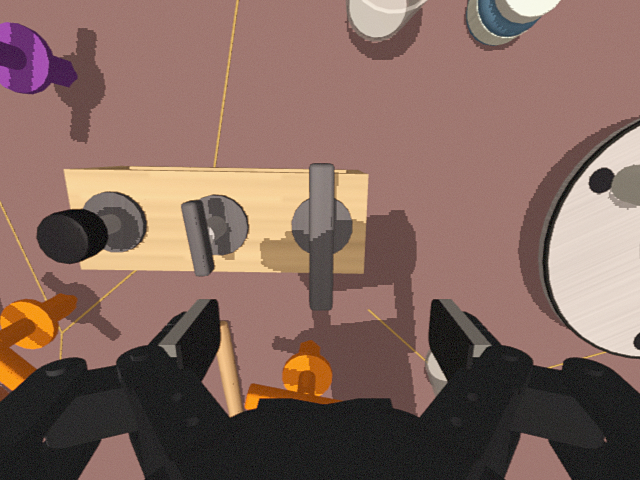

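The bar at (321,164) to (321,309) is vertical between the jaws. I'll compute its centre at z=146 and redo the hub measurement from w1.

Run:
```python
from h import *
c=load('w2');a=ray(c,321.5,164,146);b=ray(c,320.5,309,146);print('bar',(a+b)/2,np.linalg.norm(a-b),np.degrees(np.arctan2(*(a-b)[1::-1])))
c=load('w1');g=cv2.cvtColor(c['color'],cv2.COLOR_RGB2GRAY)
circ=lambda P:(lambda s:(s[:2].round(1),np.sqrt(s[2]+s[0]**2+s[1]**2).round(1)))(np.linalg.lstsq(np.c_[2*P,np.ones(len(P))],(P**2).sum(1),rcond=None)[0])
def radial(cx,cy,z,r0,r1,a0,a1,n=120):  # strongest gradient along rays
    out=[]
    G=cv2.GaussianBlur(g,(0,0),1).astype(np.float32)
    for t in np.radians(np.linspace(a0,a1,n)):
        r=np.arange(r0,r1,.25);v=cv2.remap(G,(cx+r*np.cos(t)).astype(np.float32)[None],(cy+r*np.sin(t)).astype(np.float32)[None],1)[0]
        i=np.argmax(np.abs(np.diff(v)));out.append(ray(c,cx+r[i]*np.cos(t),cy+r[i]*np.sin(t),z)[:2])
    return np.array(out)
print('hub',circ(radial(326,189,85,30,45,-180,0)));print('plate',circ(radial(326,176,55,112,130,-170,0)))
P=radial(326,187,70,7,17,-180,180,360)
M=cv2.moments(P.astype(np.float32));cen=np.array([M['m10'],M['m01']])/M['m00'];d=P-cen;R=np.hypot(*d.T);t=np.arctan2(d[:,1],d[:,0])
print('hex',cen,R.min(),R.max(),'vertex',np.degrees(np.angle((R-R.mean())@np.exp(6j*t)))/6)
o=cv2.resize(c['color'][155:225,285:367,::-1],None,fx=7,fy=7,interpolation=cv2.INTER_CUBIC)
for p in P[::6]:
    u,v=proj(c,[*p,70]);cv2.circle(o,(int((u-285+.5)*7),int((v-155+.5)*7)),2,(0,0,255),-1)
cv2.imwrite('pics/hex.png',o)
```

```text
bar [544.58927002 171.10643994 146.        ] 107.3808895348141 -2.284177316708931
hub (array([ 509.6, -181.2]), np.float64(37.5))
plate (array([ 509.3, -181.2]), np.float64(127.6))
hex [ 509.22857977 -181.34247926] 11.875848545393998 14.947902448746543 vertex -5.280155135834769
```

View pics/hex.png

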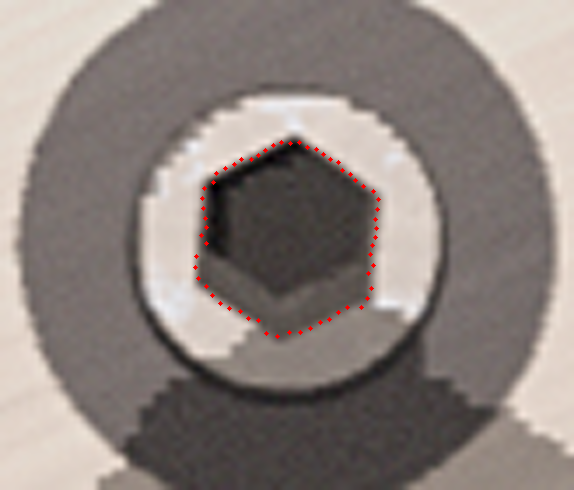

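Emit:
play_rows --increments '[{"fingers": 0.0, "offset": [0, 0, 4.28], "rotation": [0, 0, 0]}, {"fingers": 0.0, "offset": [0, 0, 4.28], "rotation": [0, 0, 0]}, {"fingers": 0.0, "offset": [0, 0, 4.28], "rotation": [0, 0, 0]}, {"fingers": 0.0, "offset": [0, 0, 4.28], "rotation": [0, 0, 0]}, {"fingers": 0.0, "offset": [0, 0, 4.28], "rotation": [0, 0, 0]}, {"fingers": 0.0, "offset": [0, 0, 4.28], "rotation": [0, 0, 0]}]'

```text
time_s: 3.4
eef_pos: [541.0, 170.8, 134.2]
ee_rot: [[-0.028, -1.0, 0.004], [-1.0, 0.028, 0.0], [-0.001, -0.004, -1.0]]
ft_force: [-0.2, 0.4, 0.2]
width: 0.997
```

The hexagon outline fits well: socket centre (509.3,-181.3), with the hub and plate fits agreeing within 0.5 mm. The flats lie at 24.7° (mod 60). Next: nudge onto the bar centre and grip.

Emit:
play_rows --increments '[{"fingers": 0.0, "offset": [0, -0.07, 0], "rotation": [0, 0, 0]}, {"fingers": 0.0, "offset": [0, -0.07, 0], "rotation": [0, 0, 0]}, {"fingers": 1, "offset": [0, -0.07, 0], "rotation": [0, 0, 0]}, {"fingers": 1, "offset": [0, -0.07, 0], "rotation": [0, 0, 0]}, {"fingers": 1, "offset": [0, -0.07, 0], "rotation": [0, 0, 0]}, {"fingers": 1, "offset": [0, -0.07, 0], "rotation": [0, 0, 0]}, {"fingers": 1, "offset": [0, -0.07, 0], "rotation": [0, 0, 0]}, {"fingers": 1, "offset": [0, -0.07, 0], "rotation": [0, 0, 0]}, {"fingers": 1, "offset": [0, -0.07, 0], "rotation": [0, 0, 0]}, {"fingers": 1, "offset": [0, -0.07, 0], "rotation": [0, 0, 0]}]' --newtons 60

```text
time_s: 4.4
eef_pos: [542.0, 170.9, 131.9]
ee_rot: [[-0.028, -1.0, 0.0], [-1.0, 0.028, 0.0], [-0.0, -0.0, -1.0]]
ft_force: [-0.1, 1.7, 0.8]
width: 0.2
```

Emit:
play_rows --increments '[{"fingers": 1, "offset": [0, 0, 0], "rotation": [0, 0, 0]}, {"fingers": 1, "offset": [0, 0, 0], "rotation": [0, 0, 0]}, {"fingers": 1, "offset": [0, 0, 0], "rotation": [0, 0, 0]}, {"fingers": 1, "offset": [0, 0, 0], "rotation": [0, 0, 0]}]'

```text
time_s: 4.8
eef_pos: [541.9, 170.8, 131.9]
ee_rot: [[-0.028, -1.0, 0.0], [-1.0, 0.028, 0.0], [-0.0, -0.0, -1.0]]
ft_force: [0.6, 2.6, 0.3]
width: 0.199
```

The opening is 0.2, about 17 mm, so the bar is gripped. Lifting.

Emit:
play_rows --increments '[{"fingers": 1, "offset": [0, 0, -0.7], "rotation": [0, 0, 0]}, {"fingers": 1, "offset": [0, 0, -1.4], "rotation": [0, 0, 0]}, {"fingers": 1, "offset": [0, 0, -2.1], "rotation": [0, 0, 0]}, {"fingers": 1, "offset": [0, 0, -2.8], "rotation": [0, 0, 0]}, {"fingers": 1, "offset": [0, 0, -3.6], "rotation": [0, 0, 0]}, {"fingers": 1, "offset": [0, 0, -4.0], "rotation": [0, 0, 0]}, {"fingers": 1, "offset": [0, 0, -4.0], "rotation": [0, 0, 0]}, {"fingers": 1, "offset": [0, 0, -4.0], "rotation": [0, 0, 0]}]'

```text
time_s: 5.6
eef_pos: [541.6, 170.5, 250.6]
ee_rot: [[-0.028, -1.0, -0.002], [-1.0, 0.028, -0.0], [0.001, 0.002, -1.0]]
ft_force: [0.2, -0.1, -3.8]
width: 0.198
```

Run:
```python
from h import *
c=shot('wrist','w3');b=shot('scene','s3');go([509.3,-181.3,252],-65.3);
o=np.zeros((480,800,3),np.uint8);o[:,:480]=c['color'][:,80:560,::-1]
s=b['color'][80:300,300:460,::-1];o[:440,480:]=cv2.resize(s,None,fx=2,fy=2);cv2.imwrite('pics/l3.png',o)
```

```text
t 5.7 pos [541.5 170.6 250.4] yaw -91.62 F [ 0.4 -0.2 -3.6] w 0.19987691208109873 offset [11.755  0.741 -0.047] rotz -5.265 tilt [-2.7e-03 -4.0e-04 -1.0e+00]
```

View pics/l3.png

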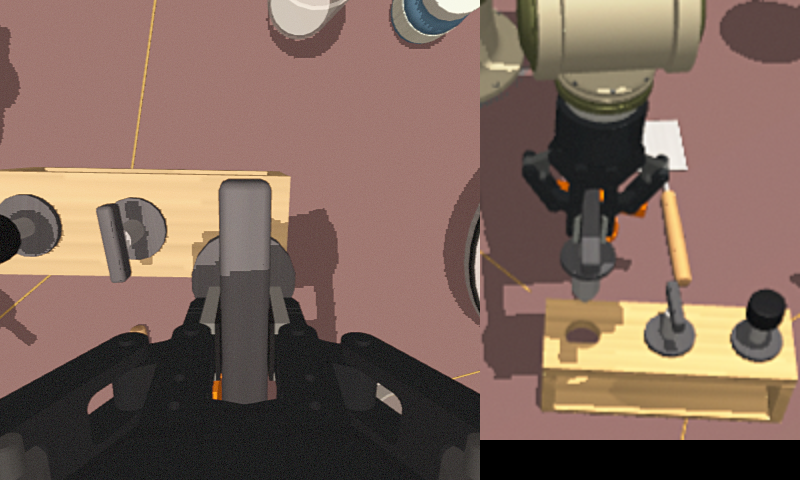

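The key is held and clear of the rack, with the collar centred under the bar (crop 244 against 245). The weight reads 3.6 N. Now to check the grip offset along the bar from the bar's far end at (325,180), and the tilt from the collar.

Run:
```python
from h import *
c=load('w3');s=[541.5,170.6,250.4];z0=s[2]-107
# far end of bar: top edge, and bar centreline
for v in(179,183): print('end',v,ray(c,325.5,v,z0+121).round(1),'expected',(np.array(s)+[55,-1.6,0]).round(1))
# collar left/right extremes: bar width check
for u in(193,295):print('collar',ray(c,u+80,278,z0+68).round(1))
g=cv2.cvtColor(c['color'],cv2.COLOR_RGB2GRAY).astype(int)
print('bar edges row200',np.where(np.abs(np.diff(g[200,280:370]))>25)[0]+280)
b=load('s3')
for dx in(0,):
  for h in(0,60,112,121): print('scene proj',h,np.round(proj(b,[s[0]+0,s[1],z0+h]),1))
  print('tip crop',[(np.array(proj(b,[s[0],s[1],z0]))-[300,80])*2+[480,0]],'bar ends',[(np.array(proj(b,[s[0]+d,s[1],z0+112]))-[300,80])*2+[480,0] for d in(55,-55)])
```

```text
end 179 [599.  167.4 264.4] expected [596.5 169.  250.4]
end 183 [597.7 167.4 264.4] expected [596.5 169.  250.4]
collar [546.  195.6 211.4]
collar [544.4 143.3 211.4]
bar edges row200 [297 298 350 351 368]
scene proj 0 [351.7 228.1]
scene proj 60 [353.6 208.8]
scene proj 112 [355.3 190.7]
scene proj 121 [355.6 187.4]
tip crop [array([583.48854348, 296.16987113])] bar ends [array([592.54661002, 267.08727305]), array([588.62357383, 178.30326302])]
```

Emit:
play_rows --increments '[{"fingers": 1, "offset": [11.75, 0.74, -0.05], "rotation": [0, 0, -5.28]}, {"fingers": 1, "offset": [11.75, 0.74, -0.05], "rotation": [0, 0, -5.28]}, {"fingers": 1, "offset": [11.75, 0.74, -0.05], "rotation": [0, 0, -5.28]}, {"fingers": 1, "offset": [11.75, 0.74, -0.05], "rotation": [0, 0, -5.28]}, {"fingers": 1, "offset": [11.75, 0.74, -0.05], "rotation": [0, 0, -5.28]}, {"fingers": 1, "offset": [11.75, 0.74, -0.05], "rotation": [0, 0, -5.28]}, {"fingers": 1, "offset": [11.75, 0.74, -0.05], "rotation": [0, 0, -5.28]}, {"fingers": 1, "offset": [11.75, 0.74, -0.05], "rotation": [0, 0, -5.28]}, {"fingers": 1, "offset": [11.75, 0.74, -0.05], "rotation": [0, 0, -5.28]}, {"fingers": 1, "offset": [11.75, 0.74, -0.05], "rotation": [0, 0, -5.28]}]'

```text
time_s: 6.7
eef_pos: [509.7, -180.3, 252.7]
ee_rot: [[0.419, -0.908, -0.001], [-0.908, -0.419, 0.001], [-0.002, 0.0, -1.0]]
ft_force: [0.2, 0.8, -3.5]
width: 0.198
```

Emit:
play_rows --increments '[{"fingers": 1, "offset": [0, 0, 0], "rotation": [0, 0, 0]}, {"fingers": 1, "offset": [0, 0, 0], "rotation": [0, 0, 0]}, {"fingers": 1, "offset": [0, 0, 0], "rotation": [0, 0, 0]}]'

```text
time_s: 7.0
eef_pos: [510.0, -180.1, 253.4]
ee_rot: [[0.42, -0.907, 0.0], [-0.907, -0.42, 0.0], [-0.0, -0.0, -1.0]]
ft_force: [0.6, 0.2, -3.1]
width: 0.198
```

Run:
```python
from h import *
b=shot('scene','s4');c=shot('wrist','w4');t=shot('top','t4');go([509.3,-181.3,200],-65.3)
o=np.zeros((480,800,3),np.uint8)
o[:,:480]=cv2.resize(b['color'][140:300,110:270,::-1],(480,480),interpolation=cv2.INTER_CUBIC)
o[:320,480:]=cv2.resize(t['color'][190:310,385:505,::-1],(320,320))
cv2.imwrite('pics/l4.png',o)
s=monitor.get_state()['eef_pos'];z0=s[2]-107
for h in(0,60,121): print(h,(np.array(proj(b,[s[0],s[1],z0+h]))-[110,140])*3)
```

```text
t 7.15 pos [ 509.9 -180.7  253.4] yaw -65.19 F [ 0.4 -0.9 -3.4] w 0.20227547553481515 offset [0.011 0.027 1.781] rotz 0.023 tilt [ 1.e-04 -0.e+00 -1.e+00]
0 [207.38673098 219.44279635]
60 [190.18745147 160.42566743]
121 [171.09369942  94.90789817]
```

View pics/l4.png

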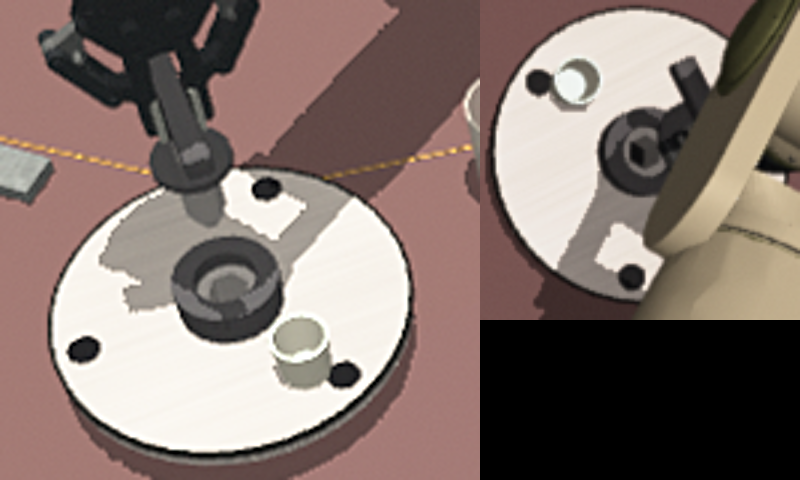

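The held tip projects to crop (207,219) and is seen near (204,225), so it is upright within about 2 mm. The bar end shows the key sitting about 1.7 mm towards its +x in the jaws. I'll aim the TCP at (507.7,-180.7) and descend to just above the ledge.

Emit:
play_rows --increments '[{"fingers": 1, "offset": [-0.03, 0.07, 0.8], "rotation": [0, 0, 0]}, {"fingers": 1, "offset": [-0.03, 0.07, 1.4], "rotation": [0, 0, 0]}, {"fingers": 1, "offset": [-0.03, 0.07, 1.8], "rotation": [0, 0, 0]}, {"fingers": 1, "offset": [-0.03, 0.07, 2.1], "rotation": [0, 0, 0]}, {"fingers": 1, "offset": [-0.03, 0.07, 2.4], "rotation": [0, 0, 0]}, {"fingers": 1, "offset": [-0.03, 0.07, 2.4], "rotation": [0, 0, 0]}, {"fingers": 1, "offset": [-0.03, 0.07, 2.4], "rotation": [0, 0, 0]}]'

```text
time_s: 7.85
eef_pos: [507.7, -181.2, 181.8]
ee_rot: [[0.419, -0.908, 0.001], [-0.908, -0.419, -0.0], [0.001, -0.0, -1.0]]
ft_force: [0.1, -0.1, -3.6]
width: 0.198
```

Run:
```python
from h import *
go([507.7,-180.7,165],-65.3);b=shot('scene','s5')
cv2.imwrite('pics/l5.png',cv2.resize(b['color'][170:280,130:250,::-1],None,fx=5,fy=5,interpolation=cv2.INTER_CUBIC))
```

```text
t 7.85 pos [ 507.7 -181.2  181.8] yaw -65.22 F [ 0.1 -0.1 -3.6] w 0.19771619917511143 offset [-0.016 -0.006  0.56 ] rotz 0.016 tilt [ 6.e-04 -3.e-04 -1.e+00]
```

View pics/l5.png

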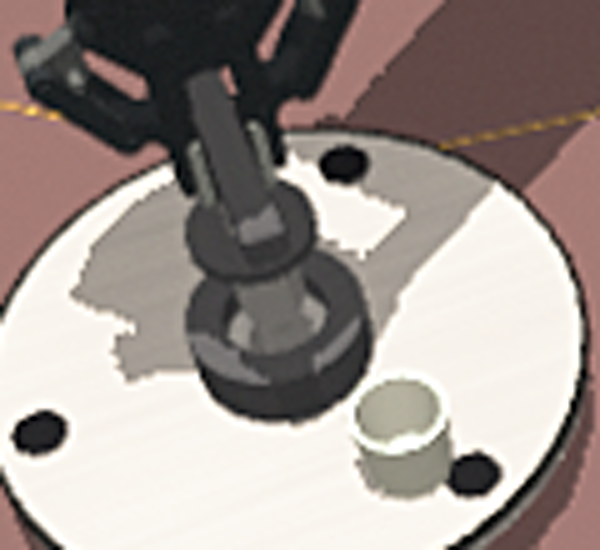

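The tip is inside the bore, centred at about (275,335) between the rim edges at 228 and 325. The force shows only the key's weight. Descending slowly through the ledge.

Emit:
play_rows --increments '[{"fingers": 1, "offset": [0, 0, 0.15], "rotation": [0, 0, 0]}, {"fingers": 1, "offset": [0, 0, 0.3], "rotation": [0, 0, 0]}, {"fingers": 1, "offset": [0, 0, 0.45], "rotation": [0, 0, 0]}, {"fingers": 1, "offset": [0, 0, 0.55], "rotation": [0, 0, 0]}, {"fingers": 1, "offset": [0, 0, 0.6], "rotation": [0, 0, 0]}]' --newtons 40

```text
time_s: 8.4
eef_pos: [507.4, -181.0, 163.0]
ee_rot: [[0.419, -0.908, -0.001], [-0.908, -0.419, 0.0], [-0.0, 0.0, -1.0]]
ft_force: [-0.7, -1.0, -3.1]
width: 0.199
```

Emit:
play_rows --increments '[{"fingers": 1, "offset": [0, 0, 0.07], "rotation": [0, 0, 0]}, {"fingers": 1, "offset": [0, 0, 0.13], "rotation": [0, 0, 0]}, {"fingers": 1, "offset": [0, 0, 0.2], "rotation": [0, 0, 0]}, {"fingers": 1, "offset": [0, 0, 0.2], "rotation": [0, 0, 0]}]'

```text
time_s: 8.8
eef_pos: [507.5, -181.1, 157.2]
ee_rot: [[0.419, -0.908, -0.0], [-0.908, -0.419, -0.0], [0.0, 0.0, -1.0]]
ft_force: [0.9, -0.1, -3.3]
width: 0.202
```

The tip is now at z≈50, 6 mm past the depth where a wrongly turned key would stop, with no contact force. Going on down to the collar.

Emit:
play_rows --increments '[{"fingers": 1, "offset": [0, 0, 0.15], "rotation": [0, 0, 0]}, {"fingers": 1, "offset": [0, 0, 0.3], "rotation": [0, 0, 0]}, {"fingers": 1, "offset": [0, 0, 0.45], "rotation": [0, 0, 0]}, {"fingers": 1, "offset": [0, 0, 0.6], "rotation": [0, 0, 0]}, {"fingers": 1, "offset": [0, 0, 0.7], "rotation": [0, 0, 0]}, {"fingers": 1, "offset": [0, 0, 0.77], "rotation": [0, 0, 0]}, {"fingers": 1, "offset": [0, 0, 0.77], "rotation": [0, 0, 0]}]'

```text
time_s: 9.5
eef_pos: [507.5, -181.1, 134.0]
ee_rot: [[0.419, -0.908, -0.0], [-0.908, -0.419, 0.0], [-0.0, 0.0, -1.0]]
ft_force: [0.6, -0.2, -3.2]
width: 0.198
```

Emit:
play_rows --increments '[{"fingers": 1, "offset": [0, 0, 0.03], "rotation": [0, 0, 0]}, {"fingers": 1, "offset": [0, 0, 0.06], "rotation": [0, 0, 0]}, {"fingers": 1, "offset": [0, 0, 0.06], "rotation": [0, 0, 0]}]'

```text
time_s: 9.8
eef_pos: [507.5, -181.1, 132.5]
ee_rot: [[0.419, -0.908, 0.0], [-0.908, -0.419, -0.0], [0.0, 0.0, -1.0]]
ft_force: [0.5, -0.9, -4.3]
width: 0.202
```

The collar is about at the hub. Releasing, then retreating straight up.

Emit:
play_rows --increments '[{"fingers": 0.3, "offset": [0, 0, 0], "rotation": [0, 0, 0]}, {"fingers": 0, "offset": [0, 0, 0], "rotation": [0, 0, 0]}, {"fingers": 0, "offset": [0, 0, 0], "rotation": [0, 0, 0]}, {"fingers": 0, "offset": [0, 0, 0], "rotation": [0, 0, 0]}, {"fingers": 0, "offset": [0, 0, 0], "rotation": [0, 0, 0]}, {"fingers": 0, "offset": [0, 0, 0], "rotation": [0, 0, 0]}, {"fingers": 0, "offset": [0, 0, 0], "rotation": [0, 0, 0]}, {"fingers": 0, "offset": [0, 0, 0], "rotation": [0, 0, 0]}]'

```text
time_s: 10.6
eef_pos: [507.5, -181.1, 132.5]
ee_rot: [[0.419, -0.908, -0.0], [-0.908, -0.419, 0.0], [-0.0, -0.0, -1.0]]
ft_force: [-0.4, -1.1, 0.7]
width: 1.002
```

Emit:
play_rows --increments '[{"fingers": 0, "offset": [0, 0, -0.5], "rotation": [0, 0, 0]}, {"fingers": 0, "offset": [0, 0, -1.2], "rotation": [0, 0, 0]}, {"fingers": 0, "offset": [0, 0, -2.2], "rotation": [0, 0, 0]}, {"fingers": 0, "offset": [0, 0, -3.4], "rotation": [0, 0, 0]}, {"fingers": 0, "offset": [0, 0, -5], "rotation": [0, 0, 0]}, {"fingers": 0, "offset": [0, 0, -5], "rotation": [0, 0, 0]}, {"fingers": 0, "offset": [0, 0, -5], "rotation": [0, 0, 0]}]'

```text
time_s: 11.3
eef_pos: [507.6, -181.1, 283.0]
ee_rot: [[0.419, -0.908, 0.001], [-0.908, -0.419, -0.001], [0.001, -0.001, -1.0]]
ft_force: [0.8, -0.2, -0.5]
width: 0.998
```

Run:
```python
from h import *
b=shot('scene','s6');c=shot('wrist','w6');go([0,0,0],0)
o=np.zeros((480,800,3),np.uint8)
o[:400,:400]=cv2.resize(b['color'][170:280,135:245,::-1],(400,400),interpolation=cv2.INTER_CUBIC)
o[:300,400:]=cv2.resize(c['color'][:,:,::-1],(400,300));cv2.imwrite('pics/l6.png',o)
k=np.array([509.3,-180.5,25])
print('bar top home',(np.array(proj(b,k+[0,0,121]))-[135,170])*400/110,'on ledge',(np.array(proj(b,k+[0,0,152]))-[135,170])*400/110)
d=55*np.array([np.cos(np.radians(24.7)),np.sin(np.radians(24.7)),0])
for s in(1,-1): print('bar end',(np.array(proj(b,k+s*d+[0,0,121]))-[135,170])*400/110)
```

```text
t 11.4 pos [ 507.2 -180.9  281.2] yaw -65.22 F [-0.9  0.6 -1.1] w 0.9987587374257223 offset [-12.543  12.81    9.414] rotz -13.044 tilt [-0.0019  0.0012 -1.    ]
bar top home [161.03805984 156.58311553] on ledge [150.50790981 120.40021481]
bar end [189.53471674 227.4425967 ]
bar end [133.94184539  89.20595952]
```

View pics/l6.png

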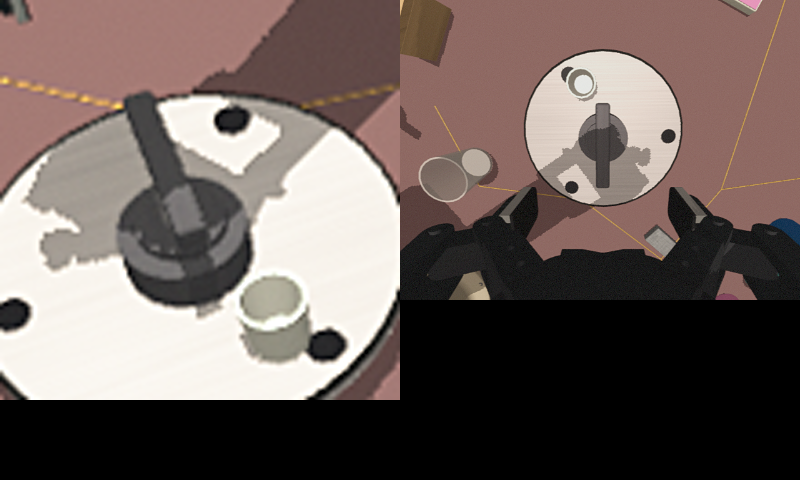

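The collar lies on the hub. The bar ends, seen at about (138,92) and (192,230), match the fully home prediction of (134,89) and (190,227). Handing in.

```bash
python3 -c "
from h import *
print(ctrl.sign_off())"
```

```text
the job is handed in; nothing more can be done
None
```

The big T-key is out of the rack and stands by itself in the hub socket, fully home with its collar on the hub. I handed the job in at about 11.4 s of robot time.

**How it went:** I gripped the key by its 110 mm bar and turned it 26° to match the socket's flats. It then went down without catching on the ledge.

**Last checks:**
- **Fit:** in the scene image the bar's ends are within about 4 crop pixels (roughly 2 mm) of where they should be when fully home. The gripper let go at a height that put the tip about 59–60 mm below the mouth.
- **Forces:** contact forces in my readings stayed at a few newtons, about the weight of the key.
- **Clearance:** the gripper is open about 150 mm above its release height, touching nothing. The cup and the look-alikes were not disturbed in the views I had.

**Disagreements:**
- **Hub position:** the top camera put the hub 2–5 mm off the wrist-camera position in y, because it sees the hub at an angle and under shadow. I used the wrist value.
- **Key in the jaws:** two wrist-camera estimates of how far off-centre the key sat differed by about 2 mm. That is within the taper's tolerance.

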